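# Fetch the valve from behind the cans and put the cans back

### The job

The brass angle valve I need stands boxed in on the steel tray by the spray can, the tin and the oil bottle. Move all three onto the rubber mat, then stand the valve upright in the empty bay of the grey job tray, and then put the spray can, the tin and the bottle back, each upright on the very spot where it stood at first. Do not knock any of them over, and leave the pressure gauge and the two copper fittings where they lie.

Things in the scene. Friction and masses are not known exactly. Their poses are not given: they have to be found in the camera images.
- spray: Spray can: round aluminium can, white label band, small white spray button. 52 mm diameter, straight wall up to 118 mm, then a shoulder; button top at 145 mm. 0.2 to 0.4 kg. Origin: centre of its underside, z up. Spray can, tin and bottle stand in front of and on both sides of the valve, which is where differs, 55 to 67 mm from the valve axis and about 75 mm from the next one.
- tin: Round steel tin with a paper label and flat lid, 60 mm diameter, 120 mm tall, straight wall; 0.25 to 0.5 kg. Origin: centre of its underside; z up its axis. Stands on the steel tray.
- oil_bottle: Round grey plastic oil bottle with a paper label and black cap, 50 mm diameter, straight wall up to 98 mm, then a shoulder and a cap of 26 mm diameter up to 125 mm; 0.14 to 0.28 kg. Origin: centre of its underside; z up its axis. Stands on the steel tray.
- valve: Brass angle valve upright on a hexagonal foot nut (42 mm over corners, 16 mm high). Body 28 mm diameter; round knurled head to grip, 33 mm diameter, from 46 to 82 mm high. Side port with nut along its +x: axis 32 mm high, top at 47 mm, end 44 mm from the valve axis. 0.2 to 0.4 kg. Origin: centre of the foot's underside, z up. On the steel tray, port roughly towards the tray's +x.
- store_tray: Fixed steel tray with a low rim, 240 mm (its x) by 300 mm (its y), floor 4 mm thick, rim 20 mm high and 4 mm thick. Origin: centre of the underside; x points away from the robot. A loose white tape reel (48 mm, 17 mm high) also lies on it, in its near corner on the -y side.
- mat: The side area: fixed black rubber mat, 260 mm (its x) by 170 mm (its y), 4 mm thick. Origin: centre of its underside. It lies to the left or to the right of the steel tray, empty.
- job_tray: Fixed grey job tray, 240 mm (its x) by 160 mm (its y), 45 mm high, walls and floor 4 mm, on the other side of the steel tray from the mat. A 39 mm high cross wall stands at x = +10 mm. Empty bay: the one nearer the robot, x = -116 to +8 mm, y = -76 to +76 mm, floor 4 mm above the origin. The far bay holds the copper fittings. Origin: centre of the underside, x away from the robot.
- gauge: Bystander: round pressure gauge lying on its back, 52 mm diameter, 28 mm thick, with a brass stem of 22 mm. Origin: centre of its underside. In the near corner of the steel tray on the +y side. Leave it alone.
- tee: Bystander: copper tee, 64 mm long, 26 mm thick, lying in the far bay of the job tray. Origin: under the crossing. Leave it alone.
- elbow: Bystander: copper elbow with 30 mm legs, 26 mm thick, lying in the far bay of the job tray. Origin: under its corner. Leave it alone.
Things that resemble listed ones, but are neither listed nor needed, are in the scene too. What is shaped like the valve but purple or red is not meant.

How it is judged:
By the outcome, as a careful person would: the job done as asked, in the order asked, and still so for the second after the job is handed in, with the robot touching nothing.
It also fails if it takes over 144 s, if anything falls off the work surface, if the arm or the gripper's body presses on something with over 40 N, if the wrist force passes 120 N, or if a joint passes its speed limit or range.

### The arm

A 6-joint arm with a two-finger parallel gripper is mounted at the origin on the work surface. World frame = base frame: x ahead of the robot, y to its left, z up, the work surface at z = 0. Lengths are in mm, angles in rad, forces in N, time in s.
With the tool pointing down it reaches from about 400 to 925 mm from the base axis. Payload 12.5 kg.
Tool frame: the origin (TCP) lies midway between the tips of the shut fingers; the grasp point (between the pads) lies 19 mm behind it; z points along the fingers, y is the line along which they close (so a half turn about z gives the same grasp; the last joint's range is limited). The gripper opens to 95 mm and grips with 3 to 60 N. Pads are 20 mm wide; open, the fingers measure 119 mm over their backs; the gripper's body (75 mm by 180 mm) begins 59 mm behind the grasp point.
Start: joints at [1.037, 0.491, 1.559, -0, 1.092, -0.106], TCP at [259.28, 568.701, 214.661] pointing down, gripper open.
Joint ranges: [-3.1, 3.1], [-0.84, 2.19], [0.05, 2.79], [-1.13, 4.28], [0.06, 2.93], [-2.69, 2.69]. Speed limits (rad/s): [2.22, 2.22, 2.79, 3.14, 3.14, 3.14].

### API

Orientations are given as [roll, pitch, yaw] about the fixed x, y, z axes, in that order (R = Rz(yaw) Ry(pitch) Rx(roll)).
In Python, from cell import env gives the robot as it stands.
- The arm moves only by the tool arm_command, never from a script. Its argument "targets" is a list of rows, each a list of 5 numbers: the shift along the tool's x, y, z in mm, then the turn about the tool's z in degrees, then the opening, from 0 (shut) to 1 (fully open). In form: [[tx, ty, tz, roll, fingers], ...]. A call has 1 to 5 rows; each row is the pose to reach, as a shift and turn from the pose commanded when the call began, along the tool's axes at that moment; what a row does not reach only later rows make up. A row lasts 1/10 s, in which the tool goes at most 50 mm and 8.59 degrees, less where a joint would pass 70% of its speed; a pose out of reach is approached as far as the arm can. A call with a gripper value outside its range is refused whole. The fingers move at their own pace and stop on an object; the grip force is fixed at half the most. Time passes only in rows, so rows that repeat a pose let the fingers close. It gives the time, the measured TCP pose, the force, the opening and the grip force at its end, in the units of the state.
- env.state(): the state, without advancing time (a new reading comes with each control period).
- env.read_camera(name): name is "side" or "top" or "wrist"; returns a dict with "frame" (384x512x3 uint8, red, green, blue), "vertical_fov" (degrees; the focal length in pixels is half the picture's height over the tangent of half this angle, whatever the lens; pixels are square), "cx", "cy" (the principal point, pixels), "k1" (the pictures are not rectified: a ray, as slopes to the right and down, at radius r is drawn at 1 + k1 r^2 times it, then the intrinsics apply), "world_from_camera" (4x4, takes a point from camera to world coordinates); the wrist camera has in their place "hand_eye" (4x4, takes a point from camera to tool coordinates, whose origin is the TCP and whose axes are the flange's). Camera axes: x right, y down, z forward; pixel columns grow to the right and rows downward; lengths in mm; the calibration is good to about 2 mm. A picture is of the moment at which its call begins: read the wrist's pose just before it. There is no depth.
- env.job_done(): hands the job in; it is judged then, once.
The state is a dict: "t": time; "joints": joint angles; "qvel": joint speeds; "tau": joint torques, N m; "eef_pos": TCP position; "tcp_rot": TCP orientation; "ft_force": force on the tool from outside, world axes, zero at the start; "moment": the same for the moment, N m; "opening": opening from 0.0 (shut) to 1.0 (fully open); "grip_force": force on a finger pad.
Only numpy, scipy, OpenCV 4.12 (cv2) and the standard library are available. Lean on these libraries where they do the work, as an engineer would, in place of code of your own. Each camera call takes 0.05 s, during which the arm holds its last target. There are 200 camera calls.

## Working session

There is one attempt and no reset: what is moved stays moved. The work goes in short steps, Python scripts to look and compute and a tool call to move; the robot and the scene stay as the last step left them, time stands still between calls to the robot, and variables do not carry over. Pictures are saved under pics/ and viewed, at most 14 in all, crops included, and the job is handed in when it is done.

Besides the shell and the picture viewer there is one more tool, called after "Emit:" in YAML: its name, and indented under it one key for each argument. arm_command: Moves the arm, as the interface text tells. Its arguments: {"type":"object","properties":{"targets":{"type":"array","items":{"type":"array","items":{"type":"number"}}}},"required":["targets"]}

```bash
mkdir -p pics; cat > h.py <<'E'
import numpy as np, cv2
from cell import env
def cam(n):
    s=env.state(); c=env.read_camera(n)
    if n=='wrist':
        from scipy.spatial.transform import Rotation as R
        T=np.eye(4); T[:3,:3]=R.from_euler('xyz',s['tcp_rot']).as_matrix(); T[:3,3]=s['eef_pos']
        c['world_from_camera']=T@np.array(c['hand_eye'])
    c['T']=np.array(c['world_from_camera']); return c
def ray(c,u,v):
    f=192/np.tan(np.radians(c['vertical_fov'])/2)
    k=np.array([c['k1'],0,0,0,0.]); K=np.array([[f,0,c['cx']],[0,f,c['cy']],[0,0,1]])
    p=cv2.undistortPoints(np.array([[[u,v]]],float),K,k)[0,0]
    return c['T'][:3,3], c['T'][:3,:3]@np.array([p[0],p[1],1])
def plane(c,u,v,z):
    o,d=ray(c,u,v); return o+d*(z-o[2])/d[2]
def proj(c,P):
    f=192/np.tan(np.radians(c['vertical_fov'])/2)
    Ti=np.linalg.inv(c['T']); K=np.array([[f,0,c['cx']],[0,f,c['cy']],[0,0,1]])
    return cv2.projectPoints(np.array(P,float).reshape(-1,3),cv2.Rodrigues(Ti[:3,:3])[0],Ti[:3,3],K,np.array([c['k1'],0,0,0,0.]))[0][:,0]
def save(c,n,box=None,s=1.5):
    im=c['frame'][...,::-1]
    if box: im=im[box[1]:box[3],box[0]:box[2]]
    cv2.imwrite('pics/'+n,cv2.resize(im,None,fx=s,fy=s,interpolation=cv2.INTER_CUBIC))
E
python3 - <<'E'
from h import *
import pickle
for n in('top','side','wrist'):
    c=cam(n); save(c,n+'0.png'); pickle.dump(c,open(n+'0.pkl','wb')); print(n,c['vertical_fov'],c['cx'],c['cy'],c['k1'],c['T'].round(2).tolist())
s=env.state();print({k:np.round(v,3).tolist() for k,v in s.items()})
E
```

```text
top 43.38974544757002 255.49442703878302 197.25391271151176 -0.01928402244404343 [[0.03, -0.98, 0.17, 292.79], [-1.0, -0.03, 0.02, -8.1], [-0.01, -0.17, -0.98, 1267.56], [0.0, 0.0, 0.0, 1.0]]
side 48.43406557033543 251.921982101595 193.79895921584026 0.029734147176212904 [[0.98, -0.14, 0.13, 380.48], [-0.19, -0.68, 0.7, -740.96], [-0.01, -0.72, -0.7, 785.9], [0.0, 0.0, 0.0, 1.0]]
wrist 59.007569593400206 255.54373117837656 193.5854520621825 -0.09741301438099194 [[0.41, 0.88, 0.22, 198.04], [0.91, -0.4, -0.1, 597.08], [-0.0, 0.24, -0.97, 384.29], [0.0, 0.0, 0.0, 1.0]]
{'t': 0.15, 'joints': [1.037, 0.491, 1.559, -0.0, 1.092, -0.106], 'qvel': [-0.0, -0.001, -0.003, 0.0, -0.0, -0.0], 'tau': [0.002, -61.29, -25.827, 0.069, 0.047, -0.0], 'eef_pos': [259.198, 568.528, 214.215], 'tcp_rot': [-3.141, -0.0, 2.714], 'ft_force': [-0.041, 0.88, 0.325], 'moment': [0.009, -0.07, -0.026], 'grip_force': 0.0, 'opening': 0.997}
```

View pics/top0.png

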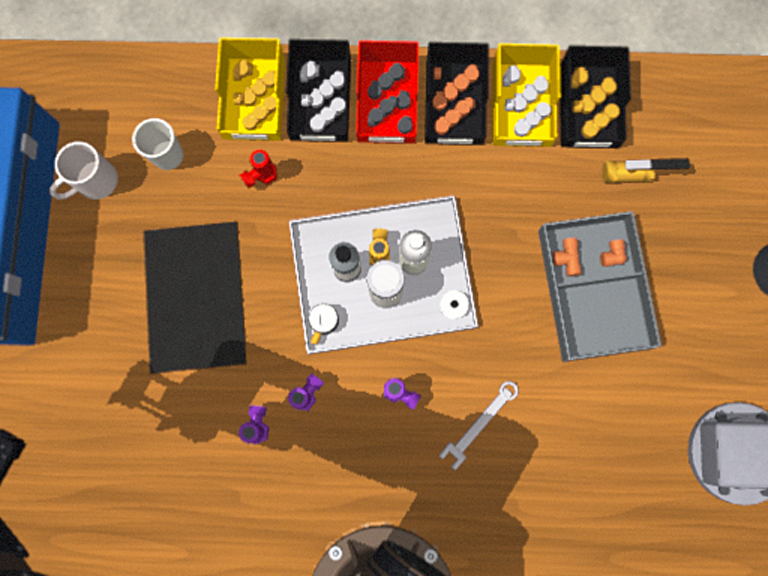

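View pics/side0.png

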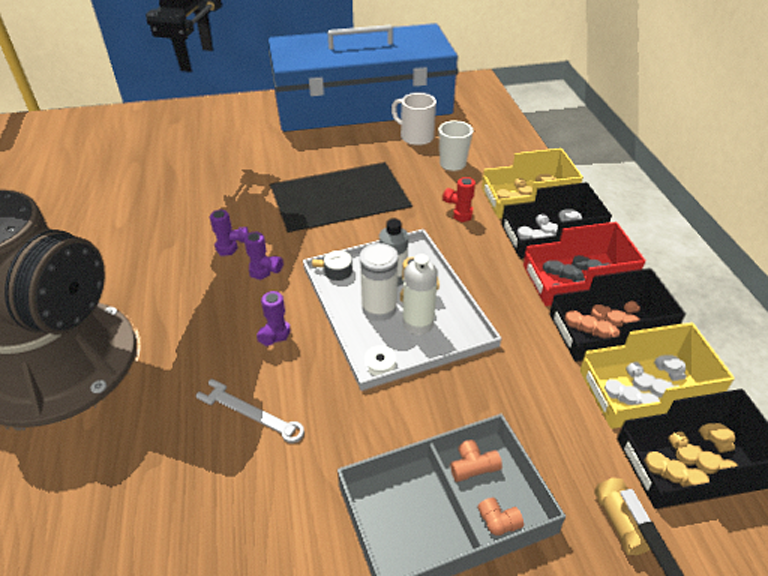

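Top view (picture pixels, 1.5×): the things that could be taken for the valve are purple ones at (305,392), (253,427), (400,390), a red one at (262,167), a brass hammer head at (628,172), and the brass one at (379,245) between the bottle (345,258), tin (385,282) and spray can (415,245). I choose the brass one at (379,245). The mat is on the left (+y) and the job tray on the right (−y). The side view agrees, with the valve hidden behind the can at about (410,285).

```bash
python3 - <<'E'
from h import *
import pickle
c=pickle.load(open('top0.pkl','rb')); save(c,'c1.png',(195,130,325,240),6)
d=pickle.load(open('side0.pkl','rb')); save(d,'c2.png',(200,140,335,260),5.8)
hsv=cv2.cvtColor(c['frame'],cv2.COLOR_RGB2HSV)
# mat
m=(hsv[...,2]<60).astype(np.uint8); n,l,st,ce=cv2.connectedComponentsWithStats(m)
for i in range(1,n):
    if st[i,4]>300: print('dark',st[i],ce[i].round(1))
for n_,u,v,z in [('mat',x,y,4) for x,y in [(97,155),(158,149),(163,242),(101,248)]]+[('job',x,y,45) for x,y in [(361,151),(423,142),(441,230),(375,240)]]+[('store',x,y,20) for x,y in [(193,147),(303,132),(318,218),(204,235)]]:
    print(n_,plane(c,u,v,z).round(0))
E
```

```text
dark [ 191   27   43   67 1850] [210.9  56.6]
dark [ 283   29   43   67 1821] [304.6  58.9]
dark [ 373   31   47   68 2019] [395.9  61. ]
dark [  97  148   67  101 5860] [129.4 198.2]
dark [  0 287  17  35 304] [  5.6 300.5]
dark [  0 346  29  38 514] [  7.9 369.6]
dark [232 360  65  24 913] [260.7 374.2]
mat [620. 445.   4.]
mat [641. 280.   4.]
mat [389. 251.   4.]
mat [369. 413.   4.]
job [ 638. -261.   45.]
job [ 667. -424.   45.]
job [ 436. -462.   45.]
job [ 406. -294.   45.]
store [644. 183.  20.]
store [ 694. -111.   20.]
store [ 462. -153.   20.]
store [409. 142.  20.]
```

View pics/c1.png

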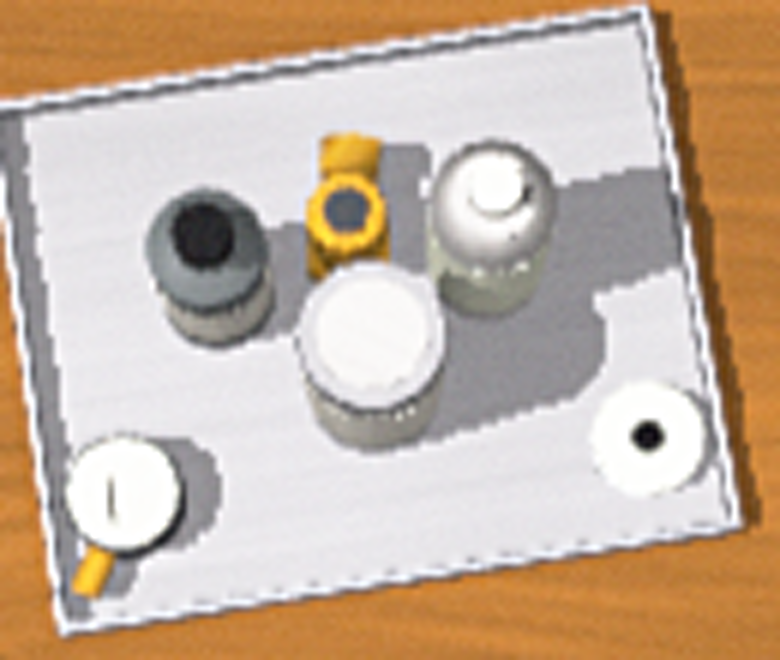

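View pics/c2.png

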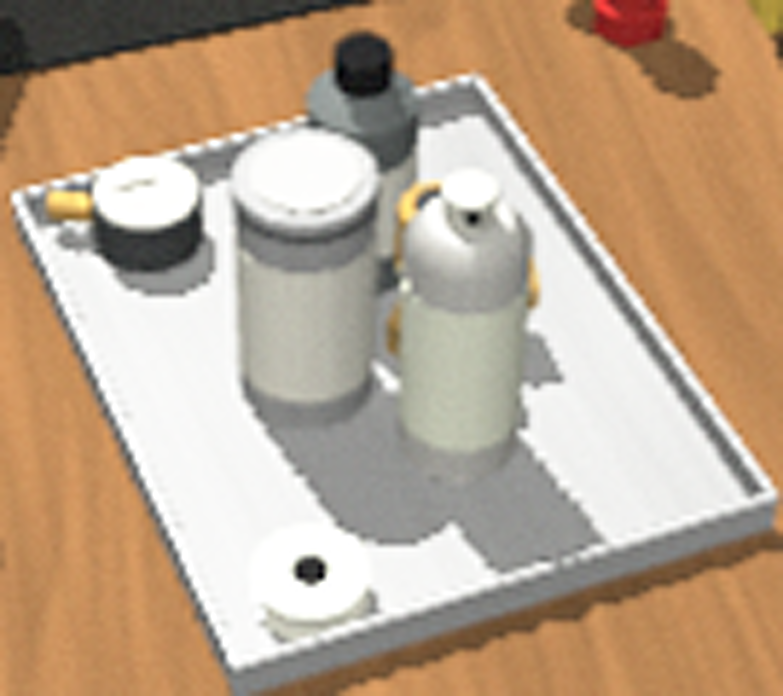

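The close crop confirms it: the brass valve (head at 346,208, port pointing up = +x) stands between the bottle (cap 204,231), the tin (lid 373,335) and the spray can (button 499,186). Nothing purple or red is nearby. The side crop shows the bottle cap at (364,52), tin lid at (306,180) and spray button at (471,188).

```bash
python3 - <<'E'
from h import *
import pickle
c=pickle.load(open('top0.pkl','rb'));d=pickle.load(open('side0.pkl','rb'))
T={'bottle':(204,231,129),'valve':(346,208,86),'spray':(499,186,149),'tin':(373,335,124)}
S={'bottle':(364,52,129),'spray':(471,186,149),'tin':(306,180,124)}
for k,(u,v,z) in T.items():
    u,v=195+u/6-.5,130+v/6-.5; a=plane(c,u,v,z); print(k,'top',a.round(1),end=' ')
    if k in S:
        x,y,_=S[k]; x,y=200+x/5.8-.5,140+y/5.8-.5
        print('side',plane(d,x,y,z).round(1),end=' ')
        o1,r1=ray(c,u,v);o2,r2=ray(d,x,y)
        A=np.c_[r1,-r2]; t=np.linalg.lstsq(A,o2-o1,rcond=None)[0]; print('tri',(o1+r1*t[0]).round(1),(o2+r2*t[1]).round(1),end='')
    print()
for n,u,v,z in (('portend',350,146,47),('gauge',125,490,32),('reel',650,437,21)): print(n,plane(c,195+u/6-.5,130+v/6-.5,z).round(1))
E
```

```text
bottle top [563.2  77.1 129. ] side [561.4  76.9 129. ] tri [563.2  77.1 129.2] [561.5  77.1 128.8]
valve top [584.9  21.1  86. ] 
spray top [579.9 -41.  149. ] side [579.3 -38.6 149. ] tri [579.3 -40.9 151.3] [578.7 -40.9 151.1]
tin top [523.2   7.7 124. ] side [522.3   5.8 124. ] tri [523.5   7.7 122.5] [522.7   7.7 122.3]
portend [622.3  21.1  47. ]
gauge [470.7 114.   32. ]
reel [ 501.8 -112.9   21. ]
```

Positions in mm: bottle (562,77), spray (580,-40), tin (523,7), valve (585,21). The mat centre is about (505,347) and the empty bay centre about (484,-368). I'll move above the tin first.

Emit:
arm_command:
  targets:
    - [-35,-30,0,0,1]
    - [-70,-60,0,0,1]
    - [-106,-90,0,0,1]
    - [-142,-120,0,0,1]
    - [-178,-150,0,0,1]

```text
t: 0.65
eef_pos: [359.4, 356.7, 214.6]
tcp_rot: [3.142, -0.0, 2.714]
ft_force: [0.4, -0.2, 1.3]
opening: 1.002
grip_force: 0.0
```

Emit:
arm_command:
  targets:
    - [-36,-30,0,0,1]
    - [-72,-60,0,0,1]
    - [-108,-90,0,0,1]
    - [-142,-120,0,0,1]
    - [-178,-150,0,0,1]

```text
t: 1.15
eef_pos: [459.0, 146.3, 214.7]
tcp_rot: [3.141, -0.0, 2.714]
ft_force: [0.6, 0.5, -0.0]
opening: 1.003
grip_force: 0.0
```

Emit:
arm_command:
  targets:
    - [-36,-30,0,-5,1]
    - [-72,-60,0,-10,1]
    - [-100,-90,0,-16,0.9]
    - [-117,-102,0,-24.5,0.8]
    - [-117,-102,0,-24.5,0.8]

```text
t: 1.65
eef_pos: [523.8, 4.5, 214.3]
tcp_rot: [-3.141, 0.0, -3.141]
ft_force: [0.1, 0.6, 0.2]
opening: 0.823
grip_force: 0.0
```

Emit:
arm_command:
  targets:
    - [0,0,0,0,0.8]
    - [0,0,0,0,0.8]

```text
t: 1.85
eef_pos: [522.4, 7.6, 214.6]
tcp_rot: [3.141, -0.0, 3.14]
ft_force: [-0.3, 1.4, -0.7]
opening: 0.804
grip_force: 0.0
```

```bash
python3 - <<'E'
from h import *
c=cam('wrist'); im=c
P={'bottle':(562.3,77,129),'valve':(585,21,86),'spray':(579.6,-40,149),'tin':(523,7,124)}
for k,p in P.items(): print(k,(proj(c,p)[0]*1.5).round(0))
import pickle; pickle.dump(c,open('w1.pkl','wb')); save(c,'w1.png')
E
```

```text
bottle [511. 368.]
valve [404. 376.]
spray [290. 415.]
tin [382. 296.]
```

View pics/w1.png

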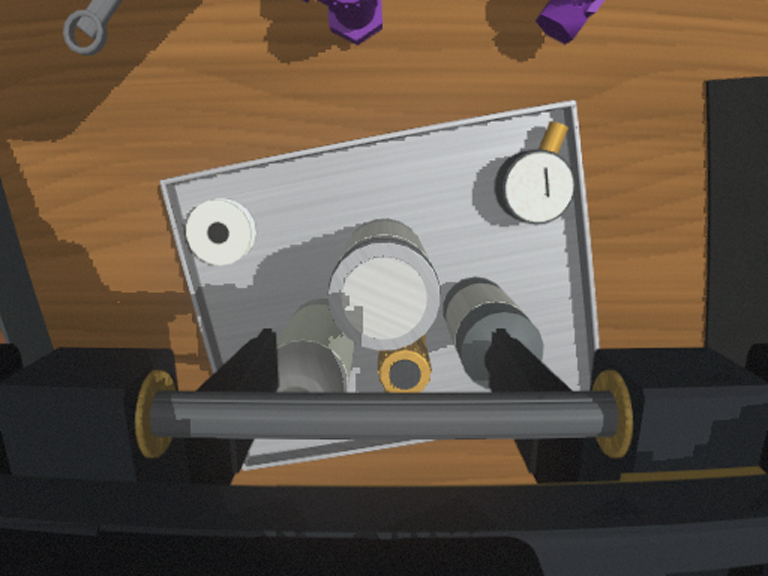

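The wrist view shows the tin lid at (384,298) against a predicted (382,296), and the valve head at (404,371) against (404,376), so the measurements hold within about 2 mm. Now I'll grip and lift the tin.

Emit:
arm_command:
  targets:
    - [0,0,35,0,0.8]
    - [0,0,70,0,0.8]
    - [0,0,100,0,0.8]
    - [0,0,120,0,0.8]
    - [0,0,134,0,0.8]

```text
t: 2.4
eef_pos: [522.1, 7.8, 79.3]
tcp_rot: [3.141, -0.001, 3.141]
ft_force: [0.1, 0.1, 0.6]
opening: 0.799
grip_force: 0.0
```

Emit:
arm_command:
  targets:
    - [0,0,0,0,0.8]
    - [0,0,0,0,0.65]
    - [0,0,0,0,0.4]
    - [0,0,0,0,0.4]
    - [0,0,0,0,0.4]

```text
t: 2.9
eef_pos: [523.3, 6.9, 81.5]
tcp_rot: [3.141, 0.002, 3.141]
ft_force: [0.6, 2.9, 7.0]
opening: 0.632
grip_force: 30.0
```

Emit:
arm_command:
  targets:
    - [0,0,0,0,0.4]
    - [0,0,0,0,0.4]
    - [0,0,0,0,0.4]

```text
t: 3.2
eef_pos: [523.3, 6.9, 81.5]
tcp_rot: [3.141, 0.002, 3.141]
ft_force: [-0.6, 3.0, 7.3]
opening: 0.629
grip_force: 30.0
```

Emit:
arm_command:
  targets:
    - [0,0,-20,0,0.4]
    - [0,0,-50,0,0.4]
    - [0,0,-85,0,0.4]
    - [0,0,-120,0,0.4]
    - [0,0,-150,0,0.4]

```text
t: 3.7
eef_pos: [522.5, 6.7, 232.3]
tcp_rot: [-3.142, 0.0, 3.141]
ft_force: [1.3, -0.8, -4.6]
opening: 0.627
grip_force: 30.0
```

Emit:
arm_command:
  targets:
    - [7,23,0,0,0.4]
    - [17,55,0,0,0.4]
    - [28,90,0,0,0.4]
    - [40,130,0,0,0.4]
    - [52,170,0,0,0.4]

```text
t: 4.2
eef_pos: [469.9, 177.8, 230.5]
tcp_rot: [-3.141, -0.001, 3.141]
ft_force: [0.6, -0.1, -5.5]
opening: 0.622
grip_force: 30.0
```

Emit:
arm_command:
  targets:
    - [12,40,0,0,0.4]
    - [25,80,0,0,0.4]
    - [36,115,0,0,0.4]
    - [44,142,0,0,0.4]
    - [50,160,0,0,0.4]

```text
t: 4.7
eef_pos: [419.8, 338.2, 230.3]
tcp_rot: [-3.141, -0.001, -3.14]
ft_force: [-0.0, 0.0, -4.0]
opening: 0.625
grip_force: 30.0
```

Emit:
arm_command:
  targets:
    - [0,0,25,0,0.4]
    - [0,0,60,0,0.4]
    - [0,0,95,0,0.4]
    - [0,0,120,0,0.4]
    - [0,0,135,0,0.4]

```text
t: 5.2
eef_pos: [420.0, 336.0, 93.5]
tcp_rot: [-3.14, -0.003, 3.141]
ft_force: [-0.4, 0.3, -4.8]
opening: 0.626
grip_force: 30.0
```

Emit:
arm_command:
  targets:
    - [0,0,6,0,0.4]
    - [0,0,11,0,0.4]
    - [0,0,15,0,0.4]
    - [0,0,15,0,0.4]
    - [0,0,15,0,0.4]

```text
t: 5.7
eef_pos: [421.2, 336.9, 81.3]
tcp_rot: [3.141, 0.001, 3.141]
ft_force: [-0.8, 0.2, -1.4]
opening: 0.626
grip_force: 30.0
```

Emit:
arm_command:
  targets:
    - [0,0,0,0,0.8]
    - [0,0,0,0,0.8]
    - [0,0,0,0,0.8]
    - [0,0,-20,0,0.8]
    - [0,0,-50,0,0.8]

```text
t: 6.2
eef_pos: [420.4, 336.3, 130.2]
tcp_rot: [-3.14, -0.002, 3.141]
ft_force: [-0.1, 0.6, 0.3]
opening: 0.8
grip_force: 0.0
```

Emit:
arm_command:
  targets:
    - [0,0,-40,0,0.8]
    - [0,0,-80,0,0.8]
    - [0,0,-100,0,0.8]
    - [0,0,-100,0,0.8]

```text
t: 6.6
eef_pos: [421.8, 337.3, 233.7]
tcp_rot: [3.139, 0.005, 3.141]
ft_force: [-1.1, -0.1, -0.6]
opening: 0.799
grip_force: 0.0
```

Emit:
arm_command:
  targets:
    - [-22,-40,0,8,0.8]
    - [-44,-80,0,16,0.8]
    - [-66,-120,0,24,0.8]
    - [-88,-160,0,32,0.8]
    - [-105,-195,0,40,0.8]

```text
t: 7.1
eef_pos: [526.5, 139.6, 229.5]
tcp_rot: [-3.141, -0.001, 2.437]
ft_force: [1.1, 0.1, 0.5]
opening: 0.796
grip_force: 0.0
```

Emit:
arm_command:
  targets:
    - [0,0,0,8,0.8]
    - [0,0,0,16,0.8]
    - [0,0,0,24,0.8]
    - [0,0,0,32,0.8]
    - [0,0,0,40,0.8]

```text
t: 7.6
eef_pos: [525.5, 141.5, 229.4]
tcp_rot: [-3.14, -0.0, 1.739]
ft_force: [0.5, 0.0, 0.8]
opening: 0.801
grip_force: 0.0
```

Emit:
arm_command:
  targets:
    - [0,0,0,8,0.8]
    - [0,0,0,10,0.8]
    - [0,0,0,10,0.8]

```text
t: 7.9
eef_pos: [525.6, 141.6, 229.6]
tcp_rot: [-3.14, 0.0, 1.57]
ft_force: [-0.3, 0.4, 0.2]
opening: 0.796
grip_force: 0.0
```

Emit:
arm_command:
  targets:
    - [-30,16,0,0,0.8]
    - [-55,30,0,0,0.8]
    - [-64.5,36.5,10,0,0.8]
    - [-64.5,36.5,30,0,0.8]
    - [-64.5,36.5,60,0,0.8]

```text
t: 8.4
eef_pos: [562.7, 77.0, 169.9]
tcp_rot: [3.14, -0.0, 1.571]
ft_force: [0.7, 1.3, -1.2]
opening: 0.801
grip_force: 0.0
```

Emit:
arm_command:
  targets:
    - [0,0,30,0,0.8]
    - [0,0,65,0,0.8]
    - [0,0,95,0,0.8]
    - [0,0,109,0,0.8]
    - [0,0,109,0,0.8]

```text
t: 8.9
eef_pos: [560.7, 77.5, 58.8]
tcp_rot: [-3.137, -0.0, 1.572]
ft_force: [-0.2, 0.0, 1.1]
opening: 0.799
grip_force: 0.0
```

Emit:
arm_command:
  targets:
    - [0,0,0,0,0.6]
    - [0,0,0,0,0.3]
    - [0,0,0,0,0.3]
    - [0,0,0,0,0.3]
    - [0,0,0,0,0.3]

```text
t: 9.4
eef_pos: [562.8, 77.2, 62.3]
tcp_rot: [3.14, -0.0, 1.571]
ft_force: [0.5, 0.7, 5.2]
opening: 0.523
grip_force: 30.0
```

Emit:
arm_command:
  targets:
    - [0,0,0,0,0.3]
    - [0,0,0,0,0.3]

```text
t: 9.6
eef_pos: [562.8, 77.2, 62.3]
tcp_rot: [3.14, -0.0, 1.571]
ft_force: [-0.3, 0.6, 6.3]
opening: 0.522
grip_force: 30.0
```

Emit:
arm_command:
  targets:
    - [0,0,-20,0,0.3]
    - [0,0,-50,0,0.3]
    - [0,0,-85,0,0.3]
    - [0,0,-120,0,0.3]
    - [0,0,-150,0,0.3]

```text
t: 10.1
eef_pos: [562.1, 77.2, 213.2]
tcp_rot: [3.141, -0.0, 1.571]
ft_force: [0.5, -0.6, -3.2]
opening: 0.522
grip_force: 30.0
```

Emit:
arm_command:
  targets:
    - [20,-4,0,0,0.3]
    - [50,-10,0,0,0.3]
    - [85,-16,0,0,0.3]
    - [120,-23,0,0,0.3]
    - [155,-30,0,0,0.3]

```text
t: 10.6
eef_pos: [531.7, 233.3, 211.4]
tcp_rot: [-3.141, 0.0, 1.57]
ft_force: [0.3, 0.5, -2.1]
opening: 0.521
grip_force: 30.0
```

Emit:
arm_command:
  targets:
    - [35,-7,0,0,0.3]
    - [68,-13,0,0,0.3]
    - [95,-18,0,0,0.3]
    - [110,-21,0,0,0.3]
    - [116,-22,0,0,0.3]

```text
t: 11.1
eef_pos: [509.8, 349.1, 211.3]
tcp_rot: [-3.141, 0.0, 1.572]
ft_force: [0.8, -1.2, -2.2]
opening: 0.519
grip_force: 30.0
```

Emit:
arm_command:
  targets:
    - [0,0,25,0,0.3]
    - [0,0,60,0,0.3]
    - [0,0,95,0,0.3]
    - [0,0,120,0,0.3]
    - [0,0,135,0,0.3]

```text
t: 11.6
eef_pos: [510.1, 346.6, 74.4]
tcp_rot: [-3.139, 0.002, 1.57]
ft_force: [0.1, -1.4, -1.5]
opening: 0.524
grip_force: 30.0
```

Emit:
arm_command:
  targets:
    - [0,0,6,0,0.3]
    - [0,0,11,0,0.3]
    - [0,0,14.5,0,0.3]
    - [0,0,14.5,0,0.3]
    - [0,0,14.5,0,0.3]

```text
t: 12.1
eef_pos: [510.7, 348.3, 62.8]
tcp_rot: [3.141, -0.0, 1.571]
ft_force: [0.9, 0.0, -3.0]
opening: 0.519
grip_force: 30.0
```

Emit:
arm_command:
  targets:
    - [0,0,1,0,0.3]
    - [0,0,1,0,0.7]
    - [0,0,1,0,0.75]
    - [0,0,1,0,0.75]
    - [0,0,-15,0,0.75]

```text
t: 12.6
eef_pos: [509.6, 347.8, 75.8]
tcp_rot: [-3.139, 0.001, 1.571]
ft_force: [-0.0, -0.8, -0.9]
opening: 0.741
grip_force: 0.0
```

Emit:
arm_command:
  targets:
    - [0,0,-40,0,0.75]
    - [0,0,-80,0,0.75]
    - [0,0,-115,0,0.75]
    - [0,0,-134,0,0.75]
    - [0,0,-134,0,0.75]

```text
t: 13.1
eef_pos: [511.3, 348.7, 214.0]
tcp_rot: [3.137, -0.002, 1.571]
ft_force: [0.3, 0.4, -0.3]
opening: 0.752
grip_force: 0.0
```

Emit:
arm_command:
  targets:
    - [-40,7,0,0,0.8]
    - [-85,15,0,0,0.8]
    - [-130,23,0,0,0.8]
    - [-175,31,0,0,0.8]
    - [-220,39,0,0,0.8]

```text
t: 13.6
eef_pos: [549.0, 126.4, 209.8]
tcp_rot: [-3.14, 0.0, 1.571]
ft_force: [1.2, -0.4, 0.0]
opening: 0.797
grip_force: 0.0
```

Emit:
arm_command:
  targets:
    - [-45,8,0,0,0.8]
    - [-90,16,0,0,0.8]
    - [-130,24,0,0,0.8]
    - [-155,28,0,0,0.8]
    - [-168,30,0,0,0.8]

```text
t: 14.1
eef_pos: [579.2, -41.8, 209.7]
tcp_rot: [-3.14, -0.0, 1.569]
ft_force: [-0.8, 0.5, -0.8]
opening: 0.802
grip_force: 0.0
```

Emit:
arm_command:
  targets:
    - [0,0,0,0,0.8]
    - [0,0,0,0,0.8]

```text
t: 14.3
eef_pos: [579.0, -38.9, 210.5]
tcp_rot: [-3.141, -0.001, 1.571]
ft_force: [-0.5, -0.3, 0.3]
opening: 0.804
grip_force: 0.0
```

Emit:
arm_command:
  targets:
    - [-1,0.5,30,0,0.8]
    - [-1,0.5,65,0,0.8]
    - [-1,0.5,95,0,0.8]
    - [-1,0.5,118,0,0.8]
    - [-1,0.5,129,0,0.8]

```text
t: 14.8
eef_pos: [578.9, -39.1, 80.2]
tcp_rot: [-3.139, -0.001, 1.572]
ft_force: [-0.6, 0.3, 0.2]
opening: 0.798
grip_force: 0.0
```

Emit:
arm_command:
  targets:
    - [0,0,0,0,0.8]
    - [0,0,0,0,0.6]
    - [0,0,0,0,0.3]
    - [0,0,0,0,0.3]
    - [0,0,0,0,0.3]

```text
t: 15.3
eef_pos: [580.2, -40.9, 82.9]
tcp_rot: [3.14, 0.0, 1.57]
ft_force: [-0.5, 0.4, 4.4]
opening: 0.535
grip_force: 30.0
```

Emit:
arm_command:
  targets:
    - [0,0,0,0,0.3]
    - [0,0,0,0,0.3]
    - [0,0,0,0,0.3]

```text
t: 15.6
eef_pos: [580.3, -40.9, 82.9]
tcp_rot: [3.14, 0.0, 1.571]
ft_force: [-0.9, -0.3, 6.9]
opening: 0.541
grip_force: 30.0
```

Emit:
arm_command:
  targets:
    - [0,0,-20,0,0.3]
    - [0,0,-50,0,0.3]
    - [0,0,-85,0,0.3]
    - [0,0,-120,0,0.3]
    - [0,0,-150,0,0.3]

```text
t: 16.1
eef_pos: [579.7, -40.8, 233.8]
tcp_rot: [3.141, -0.0, 1.57]
ft_force: [0.2, 0.4, -2.3]
opening: 0.536
grip_force: 30.0
```

Emit:
arm_command:
  targets:
    - [20,0,0,0,0.3]
    - [55,1,0,0,0.3]
    - [95,3,0,0,0.3]
    - [135,4,0,0,0.3]
    - [175,5,0,0,0.3]

```text
t: 16.6
eef_pos: [584.5, 135.6, 232.0]
tcp_rot: [-3.141, -0.0, 1.57]
ft_force: [1.0, 0.2, -2.2]
opening: 0.539
grip_force: 30.0
```

Emit:
arm_command:
  targets:
    - [40,1,0,0,0.3]
    - [80,3,0,0,0.3]
    - [120,4,0,0,0.3]
    - [155,5,0,0,0.3]
    - [185,6,0,0,0.3]

```text
t: 17.1
eef_pos: [590.4, 321.0, 231.7]
tcp_rot: [-3.141, 0.0, 1.571]
ft_force: [0.5, 0.7, -2.8]
opening: 0.539
grip_force: 30.0
```

Emit:
arm_command:
  targets:
    - [20,1,0,0,0.3]
    - [32,1,5,0,0.3]
    - [37,1,20,0,0.3]
    - [37,1,50,0,0.3]
    - [37,1,85,0,0.3]

```text
t: 17.6
eef_pos: [592.1, 355.2, 146.0]
tcp_rot: [3.141, -0.0, 1.57]
ft_force: [-0.2, 0.5, -2.5]
opening: 0.536
grip_force: 30.0
```

Emit:
arm_command:
  targets:
    - [0,0,30,0,0.3]
    - [0,0,50,0,0.3]
    - [0,0,58,0,0.3]
    - [0,0,63,0,0.3]
    - [0,0,65,0,0.3]

```text
t: 18.1
eef_pos: [592.2, 355.7, 83.0]
tcp_rot: [3.141, -0.0, 1.57]
ft_force: [-4.6, -3.2, 11.9]
opening: 0.541
grip_force: 30.0
```

Emit:
arm_command:
  targets:
    - [0,0,0,0,0.3]
    - [0,0,0.5,0,0.3]
    - [0,0,0.5,0,0.3]

```text
t: 18.4
eef_pos: [592.5, 356.3, 82.9]
tcp_rot: [3.14, -0.001, 1.571]
ft_force: [-1.2, -1.6, 7.4]
opening: 0.537
grip_force: 30.0
```

Emit:
arm_command:
  targets:
    - [0,0,0,0,0.6]
    - [0,0,0,0,0.75]
    - [0,0,0,0,0.75]
    - [0,0,-15,0,0.75]
    - [0,0,-50,0,0.75]

```text
t: 18.9
eef_pos: [590.9, 355.7, 130.3]
tcp_rot: [-3.137, 0.002, 1.571]
ft_force: [0.8, 0.9, 0.9]
opening: 0.748
grip_force: 0.0
```

Emit:
arm_command:
  targets:
    - [0,0,-40,0,0.75]
    - [0,0,-80,0,0.75]
    - [0,0,-100,0,0.75]
    - [-20,0,-100,0,0.75]
    - [-60,-1,-100,0,0.75]

```text
t: 19.4
eef_pos: [590.4, 296.5, 231.9]
tcp_rot: [3.141, -0.001, 1.573]
ft_force: [-0.0, -0.9, -0.6]
opening: 0.75
grip_force: 0.0
```

Emit:
arm_command:
  targets:
    - [-40,-1,0,-8,0.75]
    - [-85,-2,0,-16,0.75]
    - [-130,-3,0,-24,0.75]
    - [-175,-4,0,-32,0.75]
    - [-215,-5,0,-40,0.75]

```text
t: 19.9
eef_pos: [584.8, 78.3, 231.2]
tcp_rot: [-3.141, -0.001, 2.274]
ft_force: [0.9, -0.2, -0.7]
opening: 0.748
grip_force: 0.0
```

Emit:
arm_command:
  targets:
    - [0,0,0,-8,0.75]
    - [0,0,0,-16,0.75]
    - [0,0,0,-24,0.75]
    - [0,0,0,-32,0.75]
    - [0,0,0,-40,0.75]

```text
t: 20.4
eef_pos: [585.1, 80.3, 231.1]
tcp_rot: [-3.141, -0.001, 2.972]
ft_force: [-0.1, -0.2, -0.2]
opening: 0.748
grip_force: 0.0
```

Emit:
arm_command:
  targets:
    - [0,0,0,-8,0.75]
    - [0,0,0,-10,0.75]
    - [0,0,0,-10,0.75]

```text
t: 20.7
eef_pos: [585.2, 80.4, 231.2]
tcp_rot: [-3.142, -0.001, 3.141]
ft_force: [-0.3, 0.3, -0.7]
opening: 0.748
grip_force: 0.0
```

```bash
python3 - <<'E'
from h import *
print(env.state()['eef_pos'],env.state()['tcp_rot'])
c=cam('wrist'); d=cam('top')
print((proj(c,(584,21,86))[0]*1.25).round(0))
for p in ((421,337,124),(510.5,348,129),(592,356.5,149)): print((proj(d,p)[0]).round(0))
a=cv2.resize(c['frame'],(640,480)); b=cv2.resize(d['frame'][100:280,80:340],None,fx=1.5,fy=1.5)
import pickle; pickle.dump((c,d),open('v.pkl','wb'))
cv2.imwrite('pics/v.png',a[...,::-1]); cv2.imwrite('pics/v2.png',cv2.resize(d['frame'][100:280,80:340,::-1],None,fx=3,fy=3))
E
```

```text
[585.21421579  80.44819448 231.18328738] [-3.14153362e+00 -1.07960192e-03  3.14137639e+00]
[241. 226.]
[118. 224.]
[116. 186.]
[112. 152.]
```

View pics/v.png

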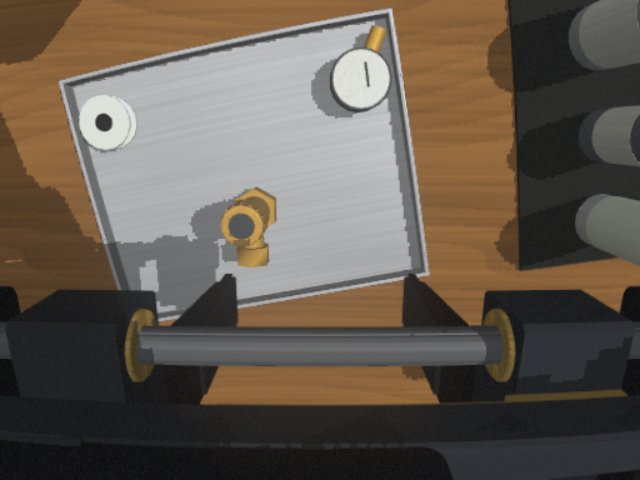

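View pics/v2.png

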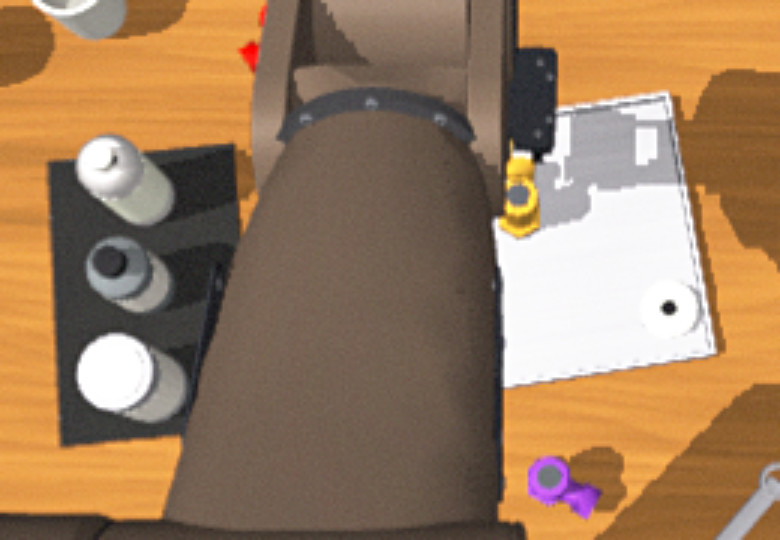

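Both pictures agree: all three stand upright on the mat (top view: can at 110,160, bottle at 112,262, tin at 118,370). The valve stands free with its head at (241,226) in the wrist view, exactly as predicted, and its port towards +x.

Emit:
arm_command:
  targets:
    - [0,-25,0,0,0.75]
    - [1,-50,0,0,0.75]
    - [1,-59.5,15,0,0.75]
    - [1,-59.5,50,0,0.75]
    - [1,-59.5,85,0,0.75]

```text
t: 21.3
eef_pos: [584.9, 21.0, 146.1]
tcp_rot: [-3.142, 0.002, 3.139]
ft_force: [0.6, 0.6, -0.7]
opening: 0.75
grip_force: 0.0
```

Emit:
arm_command:
  targets:
    - [0,0,35,0,0.75]
    - [0,0,65,0,0.7]
    - [0,0,85,0,0.6]
    - [0,0,97,0,0.55]
    - [0,0,97,0,0.55]

```text
t: 21.8
eef_pos: [584.2, 21.6, 48.4]
tcp_rot: [3.141, -0.002, 3.141]
ft_force: [-0.4, -0.2, 1.4]
opening: 0.562
grip_force: 0.0
```

Emit:
arm_command:
  targets:
    - [0,0,0,0,0.5]
    - [0,0,0,0,0.15]
    - [0,0,0,0,0.15]
    - [0,0,0,0,0.15]
    - [0,0,0,0,0.15]

```text
t: 22.3
eef_pos: [585.3, 21.7, 50.4]
tcp_rot: [-3.142, 0.001, 3.141]
ft_force: [-0.2, -1.0, 6.5]
opening: 0.343
grip_force: 30.0
```

Emit:
arm_command:
  targets:
    - [0,0,0,0,0.15]
    - [0,0,0,0,0.15]
    - [0,0,0,0,0.15]

```text
t: 22.6
eef_pos: [585.3, 21.7, 50.4]
tcp_rot: [-3.142, 0.001, 3.141]
ft_force: [-0.5, -0.7, 6.0]
opening: 0.345
grip_force: 30.0
```

Emit:
arm_command:
  targets:
    - [0,0,-20,0,0.15]
    - [0,0,-50,0,0.15]
    - [0,0,-85,0,0.15]
    - [0,0,-110,0,0.15]
    - [0,0,-120,0,0.15]

```text
t: 23.1
eef_pos: [585.4, 21.7, 171.8]
tcp_rot: [-3.142, 0.003, 3.141]
ft_force: [-0.5, -0.2, -3.4]
opening: 0.344
grip_force: 30.0
```

Emit:
arm_command:
  targets:
    - [6,-20,0,0,0.15]
    - [16,-55,0,0,0.15]
    - [27,-95,0,0,0.15]
    - [39,-135,0,0,0.15]
    - [50,-175,0,0,0.15]

```text
t: 23.6
eef_pos: [533.7, -154.4, 168.5]
tcp_rot: [3.141, -0.002, -3.141]
ft_force: [0.3, 0.3, -3.3]
opening: 0.343
grip_force: 30.0
```

Emit:
arm_command:
  targets:
    - [11,-40,0,0,0.15]
    - [23,-80,0,0,0.15]
    - [34,-120,0,0,0.15]
    - [44,-155,0,0,0.15]
    - [53,-185,0,0,0.15]

```text
t: 24.1
eef_pos: [480.6, -339.8, 168.3]
tcp_rot: [3.14, -0.001, 3.141]
ft_force: [1.2, 0.0, -4.2]
opening: 0.344
grip_force: 30.0
```

Emit:
arm_command:
  targets:
    - [6,-20,0,0,0.15]
    - [9,-32,0,0,0.15]
    - [9,-32,0,0,0.15]
    - [9,-32,0,0,0.15]

```text
t: 24.5
eef_pos: [472.8, -369.4, 169.0]
tcp_rot: [3.14, -0.001, 3.141]
ft_force: [1.2, 1.2, -4.3]
opening: 0.339
grip_force: 30.0
```

```bash
python3 - <<'E'
from h import *
print(env.state()['eef_pos'],env.state()['tcp_rot'])
c=cam('side'); save(c,'s3.png')
E
```

```text
[ 472.82110532 -369.44195196  169.02967456] [ 3.14048752e+00 -6.85608586e-04  3.14145016e+00]
```

View pics/s3.png

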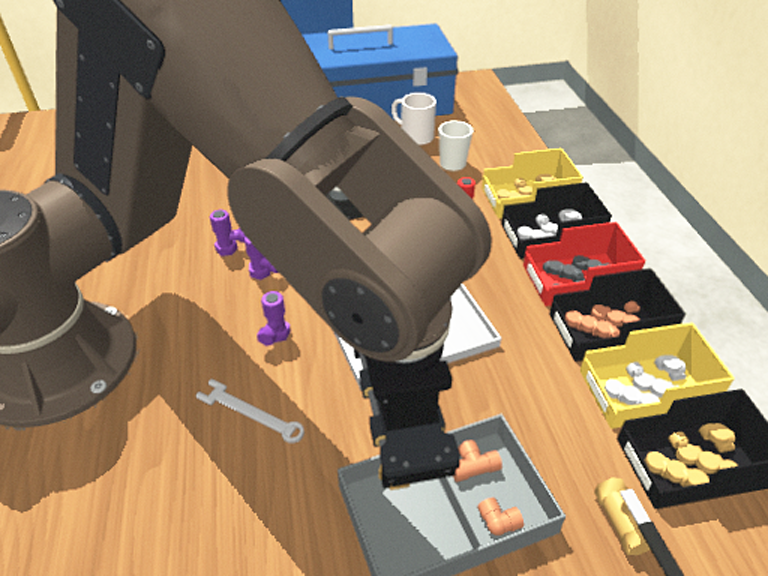

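The gripper is over the empty near bay (bay centre about (410,520)) and the copper fittings are untouched at (478,460) and (500,515). Lowering the valve now.

Emit:
arm_command:
  targets:
    - [0,0,25,0,0.15]
    - [0,0,55,0,0.15]
    - [0,0,85,0,0.15]
    - [0,0,105,0,0.15]
    - [0,0,113,0,0.15]

```text
t: 25.05
eef_pos: [472.7, -368.6, 54.8]
tcp_rot: [3.139, -0.002, -3.14]
ft_force: [0.0, -0.2, -2.3]
opening: 0.347
grip_force: 30.0
```

Emit:
arm_command:
  targets:
    - [0,0,3,0,0.15]
    - [0,0,6,0,0.15]
    - [0,0,7,0,0.15]
    - [0,0,7,0,0.15]

```text
t: 25.45
eef_pos: [473.2, -370.4, 50.5]
tcp_rot: [-3.141, 0.001, 3.141]
ft_force: [0.5, 1.3, -0.1]
opening: 0.344
grip_force: 30.0
```

Emit:
arm_command:
  targets:
    - [0,0,0,0,0.5]
    - [0,0,0,0,0.55]
    - [0,0,0,0,0.55]
    - [0,0,-15,0,0.55]
    - [0,0,-45,0,0.55]

```text
t: 25.95
eef_pos: [472.1, -369.7, 93.5]
tcp_rot: [3.139, -0.003, 3.141]
ft_force: [-0.1, 0.2, 0.6]
opening: 0.548
grip_force: 0.0
```

Emit:
arm_command:
  targets:
    - [0,0,-40,0,0.6]
    - [0,0,-80,0,0.7]
    - [0,0,-115,0,0.75]
    - [0,0,-136,0,0.75]
    - [-3,18,-136,0,0.75]

```text
t: 26.45
eef_pos: [476.4, -353.9, 233.6]
tcp_rot: [-3.137, 0.004, 3.14]
ft_force: [-0.2, -0.1, -1.1]
opening: 0.748
grip_force: 0.0
```

```bash
python3 - <<'E'
from h import *
c=cam('wrist'); 
cv2.imwrite('pics/w4.png',cv2.resize(c['frame'],(576,432))[...,::-1])
E
```

```text
(no output)
```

View pics/w4.png

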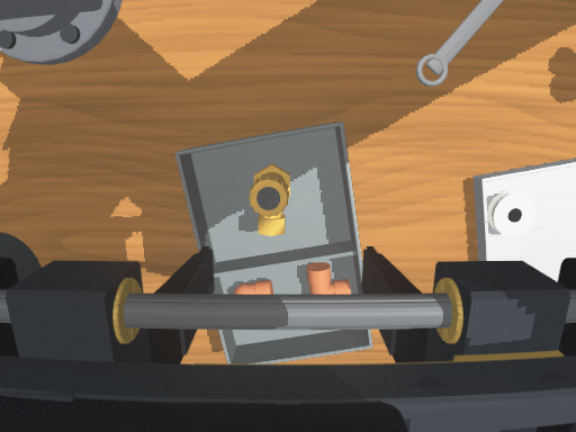

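Emit:
arm_command:
  targets:
    - [-6,40,0,0,0.75]
    - [-14,86,0,0,0.75]
    - [-22,133,0,0,0.75]
    - [-30,180,0,0,0.75]
    - [-37,225,0,0,0.75]

```text
t: 27.0
eef_pos: [512.2, -124.6, 229.4]
tcp_rot: [3.141, -0.002, -3.142]
ft_force: [1.2, 0.0, 0.3]
opening: 0.748
grip_force: 0.0
```

Emit:
arm_command:
  targets:
    - [-8,46,0,8,0.75]
    - [-15,92,0,16,0.75]
    - [-23,139,0,24,0.75]
    - [-31,186,0,32,0.75]
    - [-39,232,0,40,0.75]

```text
t: 27.5
eef_pos: [549.6, 97.9, 229.4]
tcp_rot: [-3.14, -0.001, 2.459]
ft_force: [0.1, -1.0, -0.9]
opening: 0.751
grip_force: 0.0
```

Emit:
arm_command:
  targets:
    - [0,0,0,8,0.75]
    - [0,0,0,16,0.75]
    - [0,0,0,24,0.75]
    - [0,0,0,32,0.75]
    - [0,0,0,40,0.75]

```text
t: 28.0
eef_pos: [549.6, 96.2, 229.2]
tcp_rot: [-3.139, -0.0, 1.761]
ft_force: [-0.3, 0.2, -0.5]
opening: 0.752
grip_force: 0.0
```

Emit:
arm_command:
  targets:
    - [0,0,0,8,0.75]
    - [0,0,0,10,0.75]
    - [0,0,0,10,0.75]

```text
t: 28.3
eef_pos: [549.7, 96.0, 229.4]
tcp_rot: [-3.14, -0.0, 1.591]
ft_force: [-0.6, -0.1, 1.0]
opening: 0.75
grip_force: 0.0
```

The wrist view shows the valve standing upright in the empty near bay, head at (268,197), with both copper fittings undisturbed behind the cross wall. Now the spray can goes back.

Emit:
arm_command:
  targets:
    - [45,8,0,0.3,0.75]
    - [92,17,0,0.6,0.75]
    - [139,26,0,0.9,0.75]
    - [186,34,0,1.1,0.75]
    - [225,41,0,1.1,0.75]

```text
t: 28.8
eef_pos: [586.2, 324.0, 229.6]
tcp_rot: [-3.14, 0.0, 1.575]
ft_force: [1.6, -0.9, 0.4]
opening: 0.748
grip_force: 0.0
```

Emit:
arm_command:
  targets:
    - [25,4,0,0,0.75]
    - [34,6,0,0,0.75]
    - [34,6,0,0,0.75]
    - [34,6,0,0,0.75]

```text
t: 29.2
eef_pos: [592.7, 354.4, 230.2]
tcp_rot: [-3.141, 0.001, 1.572]
ft_force: [0.2, -0.6, -0.6]
opening: 0.749
grip_force: 0.0
```

Emit:
arm_command:
  targets:
    - [1.5,0,30,0,0.75]
    - [1.5,0,65,0,0.75]
    - [1.5,0,100,0,0.75]
    - [1.5,0,130,0,0.75]
    - [1.5,0,148,0,0.75]

```text
t: 29.7
eef_pos: [592.3, 354.8, 80.5]
tcp_rot: [-3.139, 0.001, 1.571]
ft_force: [-0.5, 0.8, 1.2]
opening: 0.748
grip_force: 0.0
```

Emit:
arm_command:
  targets:
    - [0,0,0,0,0.75]
    - [0,0,0,0,0.6]
    - [0,0,0,0,0.3]
    - [0,0,0,0,0.3]
    - [0,0,0,0,0.3]

```text
t: 30.2
eef_pos: [593.3, 357.0, 84.1]
tcp_rot: [3.14, -0.001, 1.572]
ft_force: [-0.6, -0.7, 6.0]
opening: 0.54
grip_force: 30.0
```

Emit:
arm_command:
  targets:
    - [0,0,0,0,0.3]
    - [0,0,0,0,0.3]
    - [0,0,0,0,0.3]

```text
t: 30.5
eef_pos: [593.4, 357.0, 84.1]
tcp_rot: [3.14, -0.001, 1.572]
ft_force: [-1.2, -0.9, 6.3]
opening: 0.537
grip_force: 30.0
```

Emit:
arm_command:
  targets:
    - [0,0,-20,0,0.3]
    - [0,0,-50,0,0.3]
    - [0,0,-85,0,0.3]
    - [0,0,-110,0,0.3]
    - [0,0,-120,0,0.3]

```text
t: 31.0
eef_pos: [593.4, 357.2, 205.5]
tcp_rot: [3.138, -0.002, 1.572]
ft_force: [0.2, 0.2, -2.1]
opening: 0.54
grip_force: 29.9
```

Emit:
arm_command:
  targets:
    - [-20,-1,0,0,0.3]
    - [-55,-2,0,0,0.3]
    - [-95,-3,0,0,0.3]
    - [-135,-4,0,0,0.3]
    - [-175,-6,0,0,0.3]

```text
t: 31.5
eef_pos: [586.4, 180.3, 201.6]
tcp_rot: [-3.14, 0.0, 1.572]
ft_force: [0.8, -0.9, -2.4]
opening: 0.536
grip_force: 29.9
```

Emit:
arm_command:
  targets:
    - [-40,-1,0,0,0.3]
    - [-80,-3,0,0,0.3]
    - [-120,-4,0,0,0.3]
    - [-155,-5,0,0,0.3]
    - [-185,-6,0,0,0.3]

```text
t: 32.0
eef_pos: [580.7, -5.0, 201.8]
tcp_rot: [-3.14, -0.0, 1.571]
ft_force: [0.4, 0.1, -2.3]
opening: 0.541
grip_force: 29.9
```

Emit:
arm_command:
  targets:
    - [-20,-1,0,0,0.3]
    - [-32,-1,0,0,0.3]
    - [-37,-1,0,0,0.3]
    - [-37,-1,0,0,0.3]
    - [-37,-1,0,0,0.3]

```text
t: 32.5
eef_pos: [580.3, -39.4, 202.5]
tcp_rot: [-3.141, -0.0, 1.573]
ft_force: [0.0, -0.2, -2.5]
opening: 0.537
grip_force: 29.9
```

Emit:
arm_command:
  targets:
    - [0,0,25,0,0.3]
    - [0,0,55,0,0.3]
    - [0,0,85,0,0.3]
    - [0,0,105,0,0.3]
    - [0,0,113,0,0.3]

```text
t: 33.0
eef_pos: [579.6, -39.1, 87.8]
tcp_rot: [-3.139, -0.001, 1.573]
ft_force: [-0.3, -0.3, -2.1]
opening: 0.54
grip_force: 29.9
```

Emit:
arm_command:
  targets:
    - [0,0,3,0,0.3]
    - [0,0,6,0,0.3]
    - [0,0,7,0,0.3]
    - [0,0,7,0,0.3]
    - [0,0,7,0,0.3]

```text
t: 33.5
eef_pos: [580.8, -40.1, 84.0]
tcp_rot: [3.14, 0.0, 1.572]
ft_force: [-2.2, 0.6, 7.7]
opening: 0.539
grip_force: 30.0
```

Emit:
arm_command:
  targets:
    - [0,0,0,0,0.6]
    - [0,0,0,0,0.75]
    - [0,0,0,0,0.75]
    - [0,0,-15,0,0.75]
    - [0,0,-50,0,0.75]

```text
t: 34.0
eef_pos: [579.3, -40.0, 131.0]
tcp_rot: [-3.137, -0.001, 1.572]
ft_force: [-0.2, -0.5, 0.7]
opening: 0.749
grip_force: 0.0
```

Emit:
arm_command:
  targets:
    - [0,0,-40,0,0.75]
    - [0,0,-70,0,0.75]
    - [0,0,-80,0,0.75]
    - [20,-4,-80,0,0.75]
    - [60,-11,-80,0,0.75]

```text
t: 34.5
eef_pos: [569.4, 18.8, 212.2]
tcp_rot: [3.141, 0.0, 1.569]
ft_force: [0.9, 0.4, 0.2]
opening: 0.751
grip_force: 0.0
```

Emit:
arm_command:
  targets:
    - [45,-8,0,0,0.75]
    - [90,-16,0,0,0.75]
    - [135,-24,0,0,0.75]
    - [180,-32,0,0,0.75]
    - [225,-41,0,0,0.75]

```text
t: 35.0
eef_pos: [527.3, 246.4, 211.8]
tcp_rot: [-3.141, 0.0, 1.572]
ft_force: [1.3, -0.3, 0.2]
opening: 0.75
grip_force: 0.0
```

Emit:
arm_command:
  targets:
    - [40,-7,0,0,0.75]
    - [75,-13,0,0,0.75]
    - [98,-17,0,0,0.75]
    - [103,-18,0,0,0.75]
    - [103,-18,0,0,0.75]

```text
t: 35.5
eef_pos: [509.5, 347.9, 211.8]
tcp_rot: [-3.141, 0.001, 1.573]
ft_force: [0.1, -0.7, -0.1]
opening: 0.749
grip_force: 0.0
```

Emit:
arm_command:
  targets:
    - [0,0,0,0,0.75]
    - [0,0,0,0,0.75]

```text
t: 35.7
eef_pos: [510.3, 346.6, 212.6]
tcp_rot: [-3.142, 0.0, 1.571]
ft_force: [-0.9, -0.8, -0.2]
opening: 0.748
grip_force: 0.0
```

Emit:
arm_command:
  targets:
    - [1,0,30,0,0.75]
    - [1,0,65,0,0.75]
    - [1,0,100,0,0.75]
    - [1,0,132,0,0.75]
    - [1,0,150,0,0.75]

```text
t: 36.2
eef_pos: [509.5, 347.3, 60.3]
tcp_rot: [-3.139, 0.001, 1.571]
ft_force: [0.3, 1.0, -0.5]
opening: 0.748
grip_force: 0.0
```

Emit:
arm_command:
  targets:
    - [0,0,0,0,0.75]
    - [0,0,0,0,0.6]
    - [0,0,0,0,0.3]
    - [0,0,0,0,0.3]
    - [0,0,0,0,0.3]

```text
t: 36.7
eef_pos: [510.5, 349.0, 63.9]
tcp_rot: [3.14, -0.001, 1.572]
ft_force: [0.8, -0.7, 5.6]
opening: 0.522
grip_force: 30.0
```

Emit:
arm_command:
  targets:
    - [0,0,0,0,0.3]
    - [0,0,0,0,0.3]
    - [0,0,0,0,0.3]

```text
t: 37.0
eef_pos: [510.5, 349.0, 63.9]
tcp_rot: [3.14, -0.001, 1.572]
ft_force: [0.8, -1.0, 7.7]
opening: 0.521
grip_force: 30.0
```

Emit:
arm_command:
  targets:
    - [0,0,-20,0,0.3]
    - [0,0,-50,0,0.3]
    - [0,0,-85,0,0.3]
    - [0,0,-110,0,0.3]
    - [0,0,-120,0,0.3]

```text
t: 37.5
eef_pos: [510.4, 349.1, 185.2]
tcp_rot: [3.139, -0.002, 1.572]
ft_force: [0.4, -0.0, -2.6]
opening: 0.524
grip_force: 30.0
```

Emit:
arm_command:
  targets:
    - [-20,4,0,0,0.3]
    - [-50,10,0,0,0.3]
    - [-85,16,0,0,0.3]
    - [-120,23,0,0,0.3]
    - [-155,30,0,0,0.3]

```text
t: 38.0
eef_pos: [539.6, 192.4, 181.7]
tcp_rot: [-3.14, 0.0, 1.572]
ft_force: [1.0, 0.5, -2.5]
opening: 0.521
grip_force: 30.0
```

Emit:
arm_command:
  targets:
    - [-35,7,0,0,0.3]
    - [-68,13,0,0,0.3]
    - [-95,18,0,0,0.3]
    - [-110,21,0,0,0.3]
    - [-116,22,0,0,0.3]

```text
t: 38.5
eef_pos: [562.2, 76.8, 182.0]
tcp_rot: [-3.141, -0.0, 1.571]
ft_force: [0.1, 0.2, -1.8]
opening: 0.523
grip_force: 30.0
```

Emit:
arm_command:
  targets:
    - [0,0,5,0,0.3]
    - [0,0,25,0,0.3]
    - [0,0,55,0,0.3]
    - [0,0,85,0,0.3]
    - [0,0,105,0,0.3]

```text
t: 39.0
eef_pos: [561.2, 79.3, 75.4]
tcp_rot: [-3.14, -0.0, 1.573]
ft_force: [0.2, -0.4, -2.3]
opening: 0.523
grip_force: 30.0
```

Emit:
arm_command:
  targets:
    - [0,0,8,0,0.3]
    - [0,0,13,0,0.3]
    - [0,0,15,0,0.3]
    - [0,0,15,0,0.3]
    - [0,0,15,0,0.3]

```text
t: 39.5
eef_pos: [562.5, 78.4, 63.7]
tcp_rot: [3.14, -0.0, 1.572]
ft_force: [-1.9, 1.7, 5.8]
opening: 0.523
grip_force: 30.0
```

Emit:
arm_command:
  targets:
    - [0,0,0,0,0.6]
    - [0,0,0,0,0.75]
    - [0,0,0,0,0.75]
    - [0,0,-15,0,0.75]
    - [0,0,-50,0,0.75]

```text
t: 40.0
eef_pos: [561.1, 77.6, 111.0]
tcp_rot: [-3.137, 0.0, 1.572]
ft_force: [0.1, -0.9, 0.5]
opening: 0.751
grip_force: 0.0
```

Emit:
arm_command:
  targets:
    - [0,0,-40,0,0.75]
    - [0,0,-80,0,0.75]
    - [0,0,-110,0,0.75]
    - [15,-8,-120,0,0.75]
    - [45,-25,-120,0,0.8]

```text
t: 40.5
eef_pos: [537.7, 122.6, 233.6]
tcp_rot: [3.139, -0.0, 1.569]
ft_force: [0.3, 0.8, -0.8]
opening: 0.783
grip_force: 0.0
```

Emit:
arm_command:
  targets:
    - [35,-19,0,-8,0.8]
    - [70,-38,0,-16,0.8]
    - [105,-57,0,-24,0.8]
    - [140,-76,0,-32,0.8]
    - [170,-93,0,-40,0.8]

```text
t: 41.0
eef_pos: [441.9, 294.5, 231.6]
tcp_rot: [-3.14, -0.001, 2.276]
ft_force: [0.3, 0.6, -0.6]
opening: 0.799
grip_force: 0.0
```

Emit:
arm_command:
  targets:
    - [0,0,0,-8,0.8]
    - [0,0,0,-16,0.8]
    - [0,0,0,-24,0.8]
    - [0,0,0,-32,0.8]
    - [0,0,0,-40,0.8]

```text
t: 41.5
eef_pos: [443.0, 293.0, 231.6]
tcp_rot: [-3.141, -0.001, 2.974]
ft_force: [0.2, -0.1, 0.2]
opening: 0.804
grip_force: 0.0
```

Emit:
arm_command:
  targets:
    - [0,0,0,-8,0.8]
    - [0,0,0,-10,0.8]
    - [0,0,0,-10,0.8]

```text
t: 41.8
eef_pos: [443.1, 292.9, 231.7]
tcp_rot: [-3.141, -0.001, -3.14]
ft_force: [-0.2, 1.0, -0.1]
opening: 0.799
grip_force: 0.0
```

Emit:
arm_command:
  targets:
    - [12,25,0,0,0.8]
    - [20,40,0,0,0.8]
    - [22,44,0,0,0.8]
    - [22,44,20,0,0.8]
    - [22,44,50,0,0.8]

```text
t: 42.3
eef_pos: [422.2, 337.0, 182.9]
tcp_rot: [3.14, 0.003, -3.141]
ft_force: [-0.7, 0.0, -0.6]
opening: 0.801
grip_force: 0.0
```

Emit:
arm_command:
  targets:
    - [0,0,35,0,0.8]
    - [0,0,65,0,0.8]
    - [0,0,90,0,0.8]
    - [0,0,100,0,0.8]
    - [0,0,100,0,0.8]

```text
t: 42.8
eef_pos: [421.5, 336.2, 81.6]
tcp_rot: [-3.14, -0.002, -3.141]
ft_force: [0.6, -0.7, 0.9]
opening: 0.801
grip_force: 0.0
```

Emit:
arm_command:
  targets:
    - [0,0,0,0,0.65]
    - [0,0,0,0,0.4]
    - [0,0,0,0,0.4]
    - [0,0,0,0,0.4]
    - [0,0,0,0,0.4]

```text
t: 43.3
eef_pos: [422.4, 337.0, 83.8]
tcp_rot: [3.141, 0.002, -3.14]
ft_force: [-0.6, 0.1, 7.2]
opening: 0.626
grip_force: 30.0
```

Emit:
arm_command:
  targets:
    - [0,0,0,0,0.4]
    - [0,0,0,0,0.4]
    - [0,0,0,0,0.4]

```text
t: 43.6
eef_pos: [422.4, 337.0, 83.8]
tcp_rot: [3.14, 0.002, -3.14]
ft_force: [-0.8, 0.2, 7.5]
opening: 0.624
grip_force: 30.0
```

Emit:
arm_command:
  targets:
    - [0,0,-20,0,0.4]
    - [0,0,-50,0,0.4]
    - [0,0,-85,0,0.4]
    - [0,0,-120,0,0.4]
    - [0,0,-150,0,0.4]

```text
t: 44.1
eef_pos: [421.6, 336.4, 234.4]
tcp_rot: [3.141, 0.0, -3.14]
ft_force: [0.2, 1.0, -5.2]
opening: 0.628
grip_force: 30.0
```

Emit:
arm_command:
  targets:
    - [-7,-23,0,0,0.4]
    - [-17,-55,0,0,0.4]
    - [-28,-90,0,0,0.4]
    - [-40,-130,0,0,0.4]
    - [-52,-170,0,0,0.4]

```text
t: 44.6
eef_pos: [473.9, 165.2, 232.6]
tcp_rot: [-3.142, -0.0, -3.14]
ft_force: [0.8, 0.2, -4.2]
opening: 0.63
grip_force: 30.0
```

Emit:
arm_command:
  targets:
    - [-12,-40,0,0,0.4]
    - [-25,-80,0,0,0.4]
    - [-36,-115,0,0,0.4]
    - [-44,-142,0,0,0.4]
    - [-50,-160,0,0,0.4]

```text
t: 45.1
eef_pos: [524.2, 4.8, 232.4]
tcp_rot: [-3.142, -0.001, 3.141]
ft_force: [0.5, 0.2, -3.9]
opening: 0.63
grip_force: 30.0
```

Emit:
arm_command:
  targets:
    - [0,0,0,0,0.4]
    - [0,0,0,0,0.4]
    - [0,0,20,0,0.4]
    - [0,0,45,0,0.4]
    - [0,0,75,0,0.4]

```text
t: 45.6
eef_pos: [524.2, 7.9, 157.5]
tcp_rot: [3.142, 0.002, -3.139]
ft_force: [0.5, 0.1, -5.1]
opening: 0.629
grip_force: 30.0
```

Emit:
arm_command:
  targets:
    - [0,0,30,0,0.4]
    - [0,0,55,0,0.4]
    - [0,0,67,0,0.4]
    - [0,0,67,0,0.4]

```text
t: 46.0
eef_pos: [523.6, 7.5, 89.6]
tcp_rot: [3.141, -0.003, -3.14]
ft_force: [0.4, -0.3, -3.8]
opening: 0.626
grip_force: 30.0
```

Emit:
arm_command:
  targets:
    - [0,0,3,0,0.4]
    - [0,0,6,0,0.4]
    - [0,0,8,0,0.4]
    - [0,0,8,0,0.4]
    - [0,0,8,0,0.4]

```text
t: 46.5
eef_pos: [524.8, 6.8, 83.7]
tcp_rot: [-3.142, 0.002, -3.141]
ft_force: [-2.0, 1.6, 6.9]
opening: 0.628
grip_force: 30.0
```

Now I'll release, rise, back away clear of the view, and compare with the first picture.

Emit:
arm_command:
  targets:
    - [0,0,0,0,0.7]
    - [0,0,0,0,0.8]
    - [0,0,0,0,0.8]
    - [0,0,-15,0,0.8]
    - [0,0,-50,0,0.8]

```text
t: 47.0
eef_pos: [523.2, 6.8, 131.3]
tcp_rot: [3.141, -0.005, -3.141]
ft_force: [0.5, -0.2, 0.3]
opening: 0.797
grip_force: 0.0
```

Emit:
arm_command:
  targets:
    - [0,0,-40,0,0.8]
    - [0,0,-80,0,0.8]
    - [0,0,-110,0,0.8]
    - [0,20,-120,0,0.8]
    - [10,60,-120,0,0.8]

```text
t: 47.5
eef_pos: [515.6, 65.9, 254.5]
tcp_rot: [-3.141, 0.004, 3.14]
ft_force: [0.3, 1.1, -0.2]
opening: 0.797
grip_force: 0.0
```

Emit:
arm_command:
  targets:
    - [15,45,0,0,0.8]
    - [30,90,0,0,0.8]
    - [45,135,0,0,0.8]
    - [60,180,0,0,0.8]
    - [75,225,0,0,0.8]

```text
t: 48.0
eef_pos: [438.1, 293.4, 252.8]
tcp_rot: [3.141, 0.0, -3.141]
ft_force: [0.2, -0.7, 0.0]
opening: 0.799
grip_force: 0.0
```

Emit:
arm_command:
  targets:
    - [15,45,0,0,0.8]
    - [30,90,0,0,0.8]
    - [45,135,0,0,0.8]
    - [60,180,0,0,0.8]
    - [75,225,0,0,0.8]

```text
t: 48.5
eef_pos: [362.7, 518.4, 252.7]
tcp_rot: [3.141, 0.0, -3.14]
ft_force: [0.8, -0.0, -0.2]
opening: 0.802
grip_force: 0.0
```

```bash
python3 - <<'E'
from h import *
import pickle
a=pickle.load(open('top0.pkl','rb'));b=cam('top'); s1=cam('side'); s0=pickle.load(open('side0.pkl','rb'))
for n,(x,y,r) in {'bottle':(229,168,14),'spray':(278,160,15),'tin':(257,187,16)}.items():
    # shift between the pictures by template match around each top
    t=a['frame'][y-r:y+r,x-r:x+r]; q=b['frame'][y-r-6:y+r+6,x-r-6:x+r+6]
    m=cv2.matchTemplate(q,t,cv2.TM_CCOEFF_NORMED); print(n,np.unravel_index(m.argmax(),m.shape),m.max())
A=cv2.resize(b['frame'][120:250,190:450],(780,390)); B=cv2.resize(np.hstack([s0['frame'][140:260,200:330],s1['frame'][140:260,200:330]]),(455,210))
o=np.zeros((600,780,3),np.uint8); o[:390]=A; o[390:,:455]=B
cv2.imwrite('pics/f.png',o[...,::-1])
E
```

```text
bottle (np.int64(6), np.int64(6)) 0.9858883
spray (np.int64(6), np.int64(6)) 0.862802
tin (np.int64(6), np.int64(6)) 0.9238813
```

View pics/f.png

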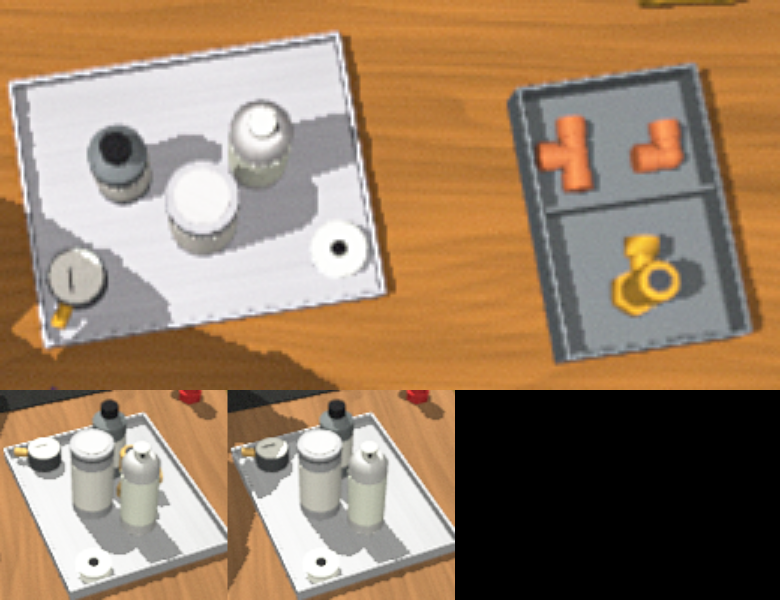

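The bottle (117,160), can (262,140) and tin (203,210) are upright on their old spots, with no shift between the first and last top pictures. The valve stands upright in the near bay at (650,280), and the gauge and fittings are unmoved.

```bash
python3 -c "
from cell import env
print(env.job_done())"
```

```text
the job is handed in; nothing more can be done
None
```

The job is handed in at about 49 s: the valve stands upright in the empty bay of the job tray, and the spray can, tin and bottle are back upright where they stood, with no shift visible in the top camera (one pixel is about 2.4 mm).

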